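# Push the red tea tin into the packed row

### The job

Put the red tea tin back into the middle of the row in the wooden rack, standing upright with two tins on either side: work its rounded end in between the two middle tins, easing them apart, then push it fully home and press it gently but firmly against the backboard, wherever that has been set. The other tins need not touch the board. Do not tip or jam the other tins, do not press hard, and leave the mug, the syrup bottle and the jigger alone.

Things in the scene. Friction and masses are not known exactly. Their poses are not given: they have to be found in the camera images.
- tin_red: Flat oval red tea tin, brass lid, 90 mm long (x), 30 mm thick (y), 90 mm tall (z), ends half-round, 0.1 to 0.27 kg; the one to put away; at the start it stands upright on the counter, free on all sides. The two ends are alike. Too thick for the gap between the two middle tins (3 to 25 mm). Origin: centre of its underside.
- tin_green: Flat oval green tea tin, brass lid, 90 mm long (x), 30 mm thick (y), 90 mm tall (z), ends half-round, 0.1 to 0.27 kg; one of the four tins standing side by side in the rack, long axes along the rack's x. The four stand in any order; they are loose and slide when pushed sideways. Origin: centre of its underside.
- tin_blue: Flat oval blue tea tin, brass lid, 90 mm long (x), 30 mm thick (y), 90 mm tall (z), ends half-round, 0.1 to 0.27 kg; one of the four tins standing side by side in the rack, long axes along the rack's x. The four stand in any order; they are loose and slide when pushed sideways. Origin: centre of its underside.
- tin_yellow: Flat oval yellow tea tin, brass lid, 90 mm long (x), 30 mm thick (y), 90 mm tall (z), ends half-round, 0.1 to 0.27 kg; one of the four tins standing side by side in the rack, long axes along the rack's x. The four stand in any order; they are loose and slide when pushed sideways. Origin: centre of its underside.
- tin_white: Flat oval white tea tin, brass lid, 90 mm long (x), 30 mm thick (y), 90 mm tall (z), ends half-round, 0.1 to 0.27 kg; one of the four tins standing side by side in the rack, long axes along the rack's x. The four stand in any order; they are loose and slide when pushed sideways. Origin: centre of its underside.
- rack: Fixed wooden rack, open on top and to the front (its -x, roughly towards the robot). Origin: centre of its underside on the counter; x points to the backboard, y along the row. Floor 12 mm thick, from x = -55 to +77 mm. Side walls 10 mm thick, inner faces at y = -80 and +80 mm, from x = -38 to +77 mm, tops at z = 70 mm. Five tins leave 10 mm of play in all.
- rack_home (a point): Point on the top of the rack's floor (z = 12 mm), at x = 0, y = 0 of the rack: roughly where the middle tin belongs. The four tins stand at x = -3 to 0 mm; the red tin, pressed home, ends between 0 and +16 mm, where the backboard stops it (its front end 45 mm nearer the front).
- backrest: Low steel bar fixed across the rack's back (front face x = +71 mm), carrying the dark wooden backboard (z = 12 to 90 mm, as wide as the row). Origin and axes: those of the rack. The board is clamped anywhere with its front face at x = +45.5 to +61.5 mm; where is NOT measured: feel for it. Sliding a tin in takes about 0 to 12 N; press the board with 4 to 18 N beyond that.
- mug: White mug, 76 mm across, 85 mm tall, handle at its +y; stands on the counter; leave it alone. Origin: centre of its underside.
- syrup: Amber syrup bottle with a black cap, 60 mm across, about 140 mm tall; leave it alone. Origin: centre of its underside.
- jigger: Steel double-cone measuring jigger, 42 mm across, 80 mm tall; leave it alone. Origin: centre of its underside.

How it is judged:
By the outcome, as a careful person would: the job done as asked, in the order asked, and still so for the second after the job is handed in, with the robot touching nothing.
It also fails if it takes over 72 s, if anything falls off the work surface, if the arm or the gripper's body presses on something with over 40 N, if the wrist force passes 120 N, or if a joint passes its speed limit or range.

### The arm

A 6-joint arm with a two-finger parallel gripper is mounted at the origin on the work surface. World frame = base frame: x ahead of the robot, y to its left, z up, the work surface at z = 0. Lengths are in m, angles in rad, forces in N, time in s.
With the tool pointing down it reaches from about 0.425 to 1.125 m from the base axis. Payload 14.9 kg.
Tool frame: the origin (TCP) lies between the finger pads; the fingertips stand 11 mm ahead of it and the grasp point (between the pads) lies 8 mm behind it; z points along the fingers, y is the line along which they close (so a half turn about z gives the same grasp; the last joint's range is limited). The gripper opens to 91 mm and grips with 3 to 60 N. Pads are 32 mm wide; open, the fingers measure 118 mm over their backs; the gripper's body (76 mm by 178 mm) begins 60 mm behind the grasp point.
Start: joints at [-1.256, 0.379, 1.734, -0, 1.028, -0.033], TCP at [0.239, -0.658, 0.225] pointing down, gripper open.
Joint ranges: [-2.77, 2.77], [-0.74, 2.19], [0, 2.66], [-1.06, 4.2], [0.31, 2.87], [-3.08, 3.08]. Speed limits (rad/s): [1.89, 1.89, 2.39, 3.14, 3.14, 3.14].

### API

Orientations are given as [roll, pitch, yaw] about the fixed x, y, z axes, in that order (R = Rz(yaw) Ry(pitch) Rx(roll)).
In Python, from plant import * gives the robot as it stands.
- The arm moves only by the shell command python3 -m jog 'ROWS'. ROWS is JSON, a list of rows, each an object with "travel": the shift along the tool's x, y, z in m, a list of three; "rot": the turn, a rotation vector about the tool's x, y, z in degrees, a list of three; "grip": the opening, from 0 (shut) to 1 (fully open). A call has 1 to 12 rows; each row shifts and turns the commanded pose from where the row before left it, along the tool's axes as they then stand; what a row does not reach is not made up. A row lasts 1/12 s, in which the tool goes at most 41.7 mm and 7.16 degrees, less where a joint would pass 70% of its speed; a pose out of reach is approached as far as the arm can. A call is refused whole if a number of a shift passes 0.0417 or a number of a turn 7.16, either way. A call with a gripper value outside its range is refused whole. The fingers move at their own pace and stop on an object; the grip force is fixed at half the most. Time passes only in rows, so rows that do not move let the fingers close. It gives the time, the measured TCP pose, the force, the opening and the grip force at its end, in the units of the state.
- state(): the state, without advancing time (a new reading comes with each control period).
- grab_frame(name): name is "scene" or "top" or "wrist"; returns (picture, depth): 480x640x3 uint8, blue, green, red; 480x640 float32, m along the optical axis (not along the pixel's ray), 0 where there is no reading.
- calibration(name): a dict with "fov_y" (degrees; the focal length in pixels is half the picture's height over the tangent of half this angle, whatever the lens; pixels are square), "cx", "cy" (the principal point, pixels), "world_from_camera" (4x4, takes a point from camera to world coordinates). Camera axes: x right, y up, looking along -z (the intrinsics and any distortion apply to the point x, -y, -z); pixel columns grow to the right and rows downward; lengths in m; the calibration is good to about 2 mm. A picture is of the moment at which its call begins: read the wrist's pose just before it. calibration takes no time and is no camera call; for the wrist camera it gives the pose at the moment of the call.
- sign_off(): hands the job in; it is judged then, once.
The state is a dict: "time": time; "q": joint angles; "joint_velocities": joint speeds; "tau": joint torques, N m; "eef_pos": TCP position; "eef_rot": TCP orientation; "ft_force": force on the tool from outside, world axes, zero at the start; "ft_torque": the same for the moment, N m; "gripper_width": finger opening in m; "gripper_force": force on a finger pad.
Only numpy, scipy, OpenCV 4.12 (cv2) and the standard library are available. Lean on these libraries where they do the work, as an engineer would, in place of code of your own. Each camera call takes 0.05 s, during which the arm holds its last target. There are 200 camera calls.

## Working session

There is one attempt and no reset: what is moved stays moved. The work goes in short steps, Python scripts to look and compute and a shell command to move; the robot and the scene stay as the last step left them, time stands still between calls to the robot, and variables do not carry over. Pictures are saved under pics/ and viewed, at most 10 in all, crops included, and the job is handed in when it is done.

```bash
mkdir -p pics; cat > h.py <<'E'
from plant import *
import numpy as np, cv2
def shot(name,fn):
    c=calibration(name); p,d=grab_frame(name); cv2.imwrite('pics/'+fn+'.png',p); np.savez('pics/'+fn+'.npz',d=d,T=c['world_from_camera'],f=240/np.tan(np.radians(c['fov_y']/2)),cx=c['cx'],cy=c['cy']); return c
def cloud(fn):
    z=np.load('pics/'+fn+'.npz'); d=z['d']; v,u=np.mgrid[0:480,0:640]
    P=np.stack([(u-z['cx'])/z['f']*d,-(v-z['cy'])/z['f']*d,-d,np.ones_like(d)],-1)@z['T'].T
    P=P[...,:3]; P[d==0]=np.nan; return P
E
python3 - <<'E'
from h import *
for n in('top','scene'):
    c=shot(n,n+'0'); print({k:v for k,v in c.items() if k!='world_from_camera'}); print(np.round(c['world_from_camera'],3))
print(state())
E
```

```text
{'fov_y': 43.557398265473594, 'cx': 318.1816034330529, 'cy': 235.43508689784514}
[[ 0.022  0.997 -0.078  0.482]
 [-1.     0.021 -0.008 -0.004]
 [-0.006  0.078  0.997  1.278]
 [ 0.     0.     0.     1.   ]]
{'fov_y': 54.06154265292009, 'cx': 322.25901021728714, 'cy': 239.93014303112835}
[[ 0.201 -0.611  0.765  1.229]
 [ 0.979  0.109 -0.17  -0.157]
 [ 0.02   0.784  0.621  0.591]
 [ 0.     0.     0.     1.   ]]
{'time': 0.1, 'q': array([-1.25630232e+00,  3.79340436e-01,  1.73472119e+00, -3.00466441e-06,
        1.02849113e+00, -3.32807764e-02]), 'joint_velocities': array([-3.24441274e-04, -1.17769551e-03, -2.66783118e-03, -4.61695894e-04,
       -2.32425560e-05,  1.50862927e-03]), 'tau': array([ 6.70194277e-04, -7.65035963e+01, -4.35289264e+01,  6.52254000e-02,
        3.98176583e-02, -2.43011520e-06]), 'eef_pos': array([ 0.23846572, -0.65776629,  0.2243654 ]), 'eef_rot': array([-3.14063299e+00, -2.93764839e-05,  3.47776322e-01]), 'ft_force': array([-0.3172868 , -0.47086006, -0.38319207]), 'ft_torque': array([ 0.00685329,  0.00431392, -0.04016438]), 'gripper_force': 0.0, 'gripper_width': 0.09114808361057562}
```

View pics/top0.png

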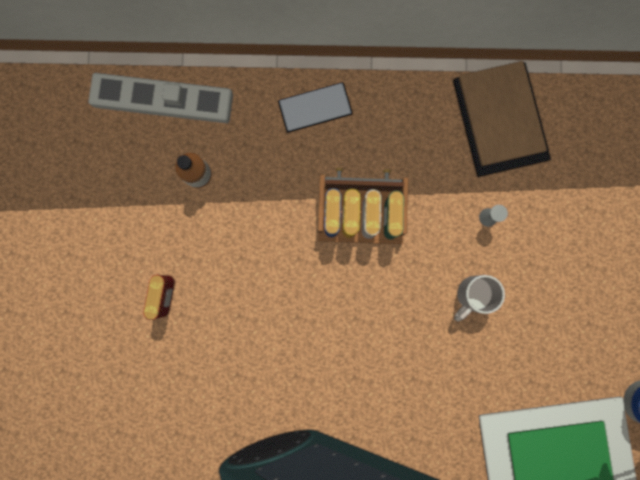

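View pics/scene0.png

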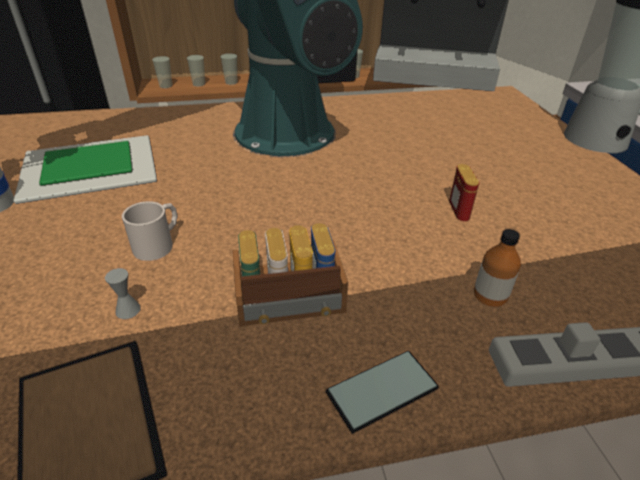

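The top view shows the red tin's lid at about (154,298) and the rack tins' lids at (333,212), (352,212), (373,212) and (396,214). The backboard is at row 183. The bottle is at (193,170), the mug at (482,295) and the jigger at (493,216). Next I'll measure the poses from depth.

```bash
python3 - <<'E'
from h import *
P=cloud('top0')
def fit(u0,u1,v0,v1,zl,zh,n):
    Q=P[v0:v1,u0:u1].reshape(-1,3); Q=Q[(Q[:,2]>zl)&(Q[:,2]<zh)]
    r=cv2.minAreaRect((Q[:,:2]*1000).astype(np.float32)); 
    w,V=np.linalg.eigh(np.cov(Q[:,:2].T)); a=V[:,1]*np.sign(V[0,1])
    print(n,len(Q),'ctr',np.round(r[0],1),'size',np.round(r[1],1),'rectang',round(r[2],1),'mean',np.round(Q.mean(0)*1000,1),'pca yaw',round(np.degrees(np.arctan2(a[1],a[0])),1))
fit(135,185,265,330,.075,.11,'red')
for i,(a,b) in enumerate([(324,342),(343,361),(363,383),(386,405)]): fit(a,b,186,240,.088,.12,'t%d'%i)
fit(310,415,165,250,.06,.12,'rack')
fit(328,405,176,187,.07,.1,'board')
fit(316,324,176,240,.055,.08,'wallL'); fit(402,410,176,240,.055,.08,'wallR')
fit(170,215,150,195,.03,.2,'syrup'); fit(475,510,200,230,.03,.12,'jig'); fit(450,510,270,325,.03,.12,'mug')
im=cv2.imread('pics/top0.png'); cv2.imwrite('pics/c0.png',cv2.resize(im[165:255,305:425],None,fx=6,fy=6,interpolation=cv2.INTER_CUBIC))
E
```

```text
red 729 ctr [446.5 326.8] size [32.2 89.6] rectang 80.0 mean [446.6 325.3  90. ] pca yaw -8.9
t0 650 ctr [622.6 -21.9] size [89.4 29.6] rectang 1.0 mean [621.9 -22.1 102.9] pca yaw -1.1
t1 656 ctr [623.2 -59.4] size [90.1 29.9] rectang 0.8 mean [621.6 -59.4 102.8] pca yaw -1.0
t2 662 ctr [ 622.4 -100.7] size [89.5 30.2] rectang 0.9 mean [ 621.7 -100.5  102.8] pca yaw -0.8
t3 685 ctr [ 621.  -146.2] size [30.9 89.9] rectang 89.9 mean [ 620.2 -145.6  102.5] pca yaw -1.0
rack 3836 ctr [638.1 -84.4] size [180.3 122.2] rectang 89.2 mean [631.5 -82.9  94.5] pca yaw 89.4
board 421 ctr [682.8 -89.3] size [ 18.7 154.7] rectang 3.6 mean [682.3 -87.1  87. ] pca yaw 89.5
wallL 254 ctr [642.7   0.7] size [ 10.  112.1] rectang 89.2 mean [639.4   1.   69.2] pca yaw 0.1
wallR 246 ctr [ 641.2 -168. ] size [ 12.8 113.5] rectang 89.3 mean [ 643.4 -169.7   69.2] pca yaw 0.0
syrup 877 ctr [706.8 264.7] size [56.1 59.8] rectang 46.8 mean [701.5 258.6  97.3] pca yaw -38.5
jig 261 ctr [ 628.6 -356. ] size [32.4 35.4] rectang 4.9 mean [ 628.8 -354.6   75.2] pca yaw -79.3
mug 814 ctr [ 453.4 -323.6] size [ 75.5 101.5] rectang 76.6 mean [ 461.5 -322.9   66.2] pca yaw -61.4
```

View pics/c0.png

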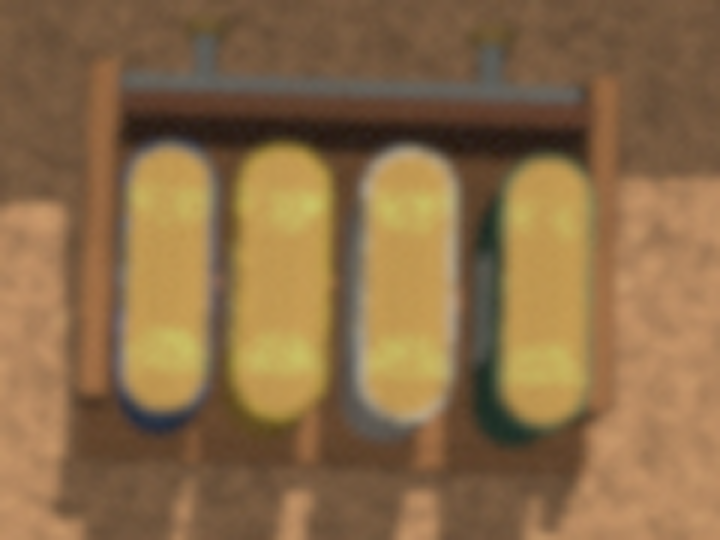

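The tins from left to right are blue, yellow, white and green, at y = -22, -59, -100.5 and -146 mm. All of them and the rack have a yaw of about -1°, and the rack origin is about (0.6225, -0.084). The middle gap is about 11 mm wide. My plan is to grip the red tin by its rear half, nose it in, release, then push it home with closed fingers. I'll swing over to it now.

```bash
cat >> h.py <<'E'
from scipy.spatial.transform import Rotation as Ro
def go(xyz,yaw):
    s=state(); R=Ro.from_euler('xyz',s['eef_rot']); d=R.inv().apply(np.array(xyz)-s['eef_pos'])
    Rt=Ro.from_euler('xyz',[np.pi,0,np.radians(yaw)])
    print('t',round(s['time'],2),'pos',np.round(s['eef_pos'],4),'rot',np.round(np.degrees(s['eef_rot']),2),'F',np.round(s['ft_force'],1),'w',round(s['gripper_width'],4),'| shift(tool now)',np.round(d,4),'rotvec',np.round(np.degrees((R.inv()*Rt).as_rotvec()),2),'shift(after turn)',np.round(Rt.inv().apply(np.array(xyz)-s['eef_pos']),4))
E
python3 -m jog '[{"rot":[0,0,5.9]},{"rot":[0,0,5.9]},{"rot":[0,0,5.9]},{"rot":[0,0,5.9]},{"rot":[0,0,5.9]},{"travel":[0.0144,-0.0356,0]},{"travel":[0.0144,-0.0356,0]},{"travel":[0.0144,-0.0356,0]},{"travel":[0.0144,-0.0356,0]},{"travel":[0.0144,-0.0356,0]},{"travel":[0.0144,-0.0356,0]},{"travel":[0.0144,-0.0356,0]}]'
python3 -m jog '[{"travel":[0.0144,-0.0356,0]},{"travel":[0.0144,-0.0356,0]},{"travel":[0.0144,-0.0356,0]},{"travel":[0.0144,-0.0356,0]},{"travel":[0.0144,-0.0356,0]},{"travel":[0.0144,-0.0356,0]},{"travel":[0.0144,-0.0356,0]},{"travel":[-0.0066,-0.0394,0]},{"travel":[-0.0066,-0.0394,0]},{"travel":[-0.0066,-0.0394,0]},{"travel":[-0.0066,-0.0394,0]},{"travel":[-0.0066,-0.0394,0]}]'
python3 - <<'E'
from h import *
P=cloud('top0')
Q=P[265:330,135:185].reshape(-1,3); Q=Q[Q[:,2]>.085]
r=cv2.minAreaRect((Q[:,:2]*1000).astype(np.float32)); print(r,Q.mean(0))
y=np.radians(-9.5); c=np.array([.4465,.3265])-.022*np.array([np.cos(y),np.sin(y)])
print(c); go([*c,.15],-9.5)
E
```

```text
((446.27789306640625, 326.8638000488281), (32.11299514770508, 89.1395263671875), 79.99938201904297) [0.44663979 0.32632539 0.09094442]
[0.42480172 0.33013105]
t 0.1 pos [ 0.2385 -0.6578  0.2244] rot [-179.95   -0.     19.93] F [-0.3 -0.5 -0.4] w 0.0911 | shift(tool now) [ 0.5119 -0.8652  0.0752] rotvec [-5.000e-02  1.000e-02  2.943e+01] shift(after turn) [ 0.0207 -1.0051  0.0744]$[0]: bad value
$[0]: bad value
```

```bash
python3 -m jog '[{"travel":[0,0,0],"rot":[0,0,5.9],"grip":1},{"travel":[0,0,0],"rot":[0,0,5.9],"grip":1},{"travel":[0,0,0],"rot":[0,0,5.9],"grip":1},{"travel":[0,0,0],"rot":[0,0,5.9],"grip":1},{"travel":[0,0,0],"rot":[0,0,5.9],"grip":1},{"travel":[0.0144,-0.0356,0],"rot":[0,0,0],"grip":1},{"travel":[0.0144,-0.0356,0],"rot":[0,0,0],"grip":1},{"travel":[0.0144,-0.0356,0],"rot":[0,0,0],"grip":1},{"travel":[0.0144,-0.0356,0],"rot":[0,0,0],"grip":1},{"travel":[0.0144,-0.0356,0],"rot":[0,0,0],"grip":1},{"travel":[0.0144,-0.0356,0],"rot":[0,0,0],"grip":1},{"travel":[0.0144,-0.0356,0],"rot":[0,0,0],"grip":1}]'
python3 -c "
from h import *
go([.4248,.330,.15],-9.8)"
```

```text
time: 1.1
eef_pos: [0.3799, -0.4273, 0.2247]
eef_rot: [-3.141, 0.0, -0.167]
ft_force: [0.8, -0.5, -0.3]
gripper_width: 0.0913
gripper_force: 0.0
t 1.1 pos [ 0.3799 -0.4273  0.2247] rot [-1.7999e+02  2.0000e-02 -9.5900e+00] F [ 0.8 -0.5 -0.3] w 0.0913 | shift(tool now) [-0.0818 -0.7542  0.0749] rotvec [-0.01  0.02  0.21] shift(after turn) [-0.0846 -0.7539  0.0747]
```

```bash
python3 -m jog '[{"travel":[0.0144,-0.0356,0],"rot":[0,0,0],"grip":1},{"travel":[0.0144,-0.0356,0],"rot":[0,0,0],"grip":1},{"travel":[0.0144,-0.0356,0],"rot":[0,0,0],"grip":1},{"travel":[0.0144,-0.0356,0],"rot":[0,0,0],"grip":1},{"travel":[0.0144,-0.0356,0],"rot":[0,0,0],"grip":1},{"travel":[0.0144,-0.0356,0],"rot":[0,0,0],"grip":1},{"travel":[0.0144,-0.0356,0],"rot":[0,0,0],"grip":1},{"travel":[-0.0066,-0.0394,0],"rot":[0,0,0],"grip":1},{"travel":[-0.0066,-0.0394,0],"rot":[0,0,0],"grip":1},{"travel":[-0.0066,-0.0394,0],"rot":[0,0,0],"grip":1},{"travel":[-0.0066,-0.0394,0],"rot":[0,0,0],"grip":1},{"travel":[-0.0066,-0.0394,0],"rot":[0,0,0],"grip":1}]'
python3 -c "
from h import *
go([.4248,.330,.15],-9.8)"
```

```text
time: 2.1
eef_pos: [0.5199, 0.0014, 0.2248]
eef_rot: [3.142, 0.0, -0.167]
ft_force: [0.4, 0.0, 0.4]
gripper_width: 0.0909
gripper_force: 0.0
t 2.1 pos [0.5199 0.0014 0.2248] rot [ 1.80e+02  1.00e-02 -9.58e+00] F [0.4 0.  0.4] w 0.0909 | shift(tool now) [-0.1485 -0.3081  0.0749] rotvec [0.   0.01 0.22] shift(after turn) [-0.1497 -0.3076  0.0748]
```

```bash
python3 -m jog '[{"travel":[-0.0149,-0.0308,0],"rot":[0,0,0],"grip":1},{"travel":[-0.0149,-0.0308,0],"rot":[0,0,0],"grip":1},{"travel":[-0.0149,-0.0308,0],"rot":[0,0,0],"grip":1},{"travel":[-0.0149,-0.0308,0],"rot":[0,0,0],"grip":1},{"travel":[-0.0149,-0.0308,0],"rot":[0,0,0],"grip":1},{"travel":[-0.0149,-0.0308,0],"rot":[0,0,0],"grip":1},{"travel":[-0.0149,-0.0308,0],"rot":[0,0,0],"grip":1},{"travel":[-0.0149,-0.0308,0],"rot":[0,0,0],"grip":1},{"travel":[-0.0149,-0.0308,0.02],"rot":[0,0,0],"grip":1},{"travel":[-0.0149,-0.0308,0.02],"rot":[0,0,0],"grip":1},{"travel":[0,0,0],"rot":[0,0,0],"grip":1}]'
python3 -c "
from h import *
shot('wrist','w1')
go([.4248,.330,.041],-9.8)
P=cloud('w1'); Q=P.reshape(-1,3); Q=Q[(Q[:,2]>.08)&(Q[:,2]<.1)]; Q=Q[np.hypot(Q[:,0]-.4465,Q[:,1]-.3265)<.07]
print(len(Q), cv2.minAreaRect((Q[:,:2]*1000).astype(np.float32)))"
```

```text
time: 3.02
eef_pos: [0.4221, 0.3311, 0.1818]
eef_rot: [3.14, 0.003, -0.164]
ft_force: [-0.2, -1.1, -0.1]
gripper_width: 0.0911
gripper_force: 0.0
t 3.07 pos [0.4229 0.3294 0.183 ] rot [ 1.7987e+02  1.4000e-01 -9.3900e+00] F [ 0.  -0.2  0.2] w 0.0912 | shift(tool now) [ 0.0021 -0.0012  0.142 ] rotvec [0.13 0.14 0.41] shift(after turn) [ 0.0018 -0.0009  0.142 ]
6483 ((446.9022521972656, 328.8499450683594), (29.987911224365234, 89.3697509765625), 81.2559814453125)
```

View pics/w1.png

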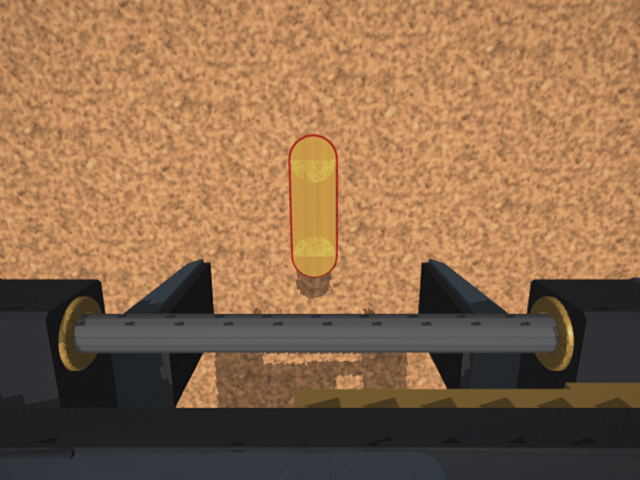

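The wrist view shows the red lid from (313,135) to (313,278), centred between the open fingers at columns 212 and 425. Its refined centre is (0.447, 0.329) with a yaw of -8.75°. I'll descend and grip.

```bash
python3 -m jog '[{"travel":[0.002,-0.003,0.02],"rot":[0,0,-0.6],"grip":1},{"travel":[0,0,0.03],"rot":[0,0,0],"grip":1},{"travel":[0,0,0.03],"rot":[0,0,0],"grip":1},{"travel":[0,0,0.03],"rot":[0,0,0],"grip":1},{"travel":[0,0,0.022],"rot":[0,0,0],"grip":1},{"travel":[0,0,0.01],"rot":[0,0,0],"grip":1},{"travel":[0,0,0],"rot":[0,0,0],"grip":1},{"travel":[0,0,0],"rot":[0,0,0],"grip":0.6},{"travel":[0,0,0],"rot":[0,0,0],"grip":0.4},{"travel":[0,0,0],"rot":[0,0,0],"grip":0.2},{"travel":[0,0,0],"rot":[0,0,0],"grip":0.1},{"travel":[0,0,0],"rot":[0,0,0],"grip":0.1}]'
python3 -m jog '[{"travel":[0,0,0],"rot":[0,0,0],"grip":0.1},{"travel":[0,0,0],"rot":[0,0,0],"grip":0.1},{"travel":[0,0,0],"rot":[0,0,0],"grip":0.1},{"travel":[0,0,0],"rot":[0,0,0],"grip":0.1}]'
python3 -c "
from h import *
go([.4248,.330,.041],-9.8)"
```

```text
time: 4.07
eef_pos: [0.4277, 0.331, 0.0438]
eef_rot: [-3.141, -0.001, -0.156]
ft_force: [0.1, 0.2, -0.2]
gripper_width: 0.0609
gripper_force: 0.0
time: 4.4
eef_pos: [0.4272, 0.3307, 0.0429]
eef_rot: [3.142, 0.0, -0.157]
ft_force: [0.1, 0.7, -0.9]
gripper_width: 0.0338
gripper_force: 0.0
t 4.4 pos [0.4272 0.3307 0.0429] rot [180.     0.    -8.97] F [ 0.1  0.7 -0.9] w 0.0338 | shift(tool now) [-0.0023  0.0011  0.0019] rotvec [0.   0.   0.83] shift(after turn) [-0.0022  0.0011  0.0019]
```

```bash
python3 -m jog '[{"travel":[0,0,0],"rot":[0,0,0],"grip":0.1},{"travel":[0,0,0],"rot":[0,0,0],"grip":0.1},{"travel":[0,0,0],"rot":[0,0,0],"grip":0.1},{"travel":[0,0,-0.015],"rot":[0,0,0],"grip":0.1},{"travel":[0,0,-0.02],"rot":[0,0,0],"grip":0.1},{"travel":[0,0,0],"rot":[0,0,-4],"grip":0.1},{"travel":[0,0,0],"rot":[0,0,-4.1],"grip":0.1},{"travel":[0,0,0],"rot":[0,0,0],"grip":0.1}]'
python3 -c "
from h import *
go([.490,-.078,.075],-0.9)"
```

```text
time: 5.07
eef_pos: [0.4272, 0.3306, 0.078]
eef_rot: [-3.142, -0.0, -0.012]
ft_force: [1.1, 0.7, -2.9]
gripper_width: 0.0298
gripper_force: 30.0
t 5.07 pos [0.4272 0.3306 0.078 ] rot [-180.     -0.     -0.68] F [ 1.1  0.7 -2.9] w 0.0298 | shift(tool now) [0.0677 0.4079 0.003 ] rotvec [-0.   -0.    0.22] shift(after turn) [0.0693 0.4076 0.003 ]
```

```bash
python3 -m jog '[{"travel":[0.002,0.015,0],"rot":[0,0,0.2],"grip":0.1},{"travel":[0.004,0.025,0],"rot":[0,0,0],"grip":0.1},{"travel":[0.0067,0.04,0],"rot":[0,0,0],"grip":0.1},{"travel":[0.0067,0.04,0],"rot":[0,0,0],"grip":0.1},{"travel":[0.0067,0.04,0],"rot":[0,0,0],"grip":0.1},{"travel":[0.0067,0.04,0],"rot":[0,0,0],"grip":0.1},{"travel":[0.0067,0.04,0],"rot":[0,0,0],"grip":0.1},{"travel":[0.0067,0.04,0],"rot":[0,0,0],"grip":0.1},{"travel":[0.0067,0.04,0],"rot":[0,0,0],"grip":0.1},{"travel":[0.0067,0.04,0],"rot":[0,0,0],"grip":0.1},{"travel":[0.005,0.03,0],"rot":[0,0,0],"grip":0.1},{"travel":[0.004,0.018,0],"rot":[0,0,0],"grip":0.1}]'
python3 -m jog '[{"travel":[0,0,0],"rot":[0,0,0],"grip":0.1},{"travel":[0,0,0],"rot":[0,0,0],"grip":0.1}]'
python3 -c "
from h import *
shot('wrist','w2');go([.490,-.078,.075],-0.9)
shot('top','top2');
def r(P,m):
  Q=P[m]; return np.round(np.hstack([*cv2.minAreaRect((Q[:,:2]*1000).astype(np.float32))]),1),len(Q)
P=cloud('w2')
for a,b in[(-40,-5),(-78,-43),(-120,-82),(-165,-128)]:
  print(r(P,(P[...,2]>.095)&(P[...,2]<.11)&(P[...,0]>.56)&(P[...,0]<.676)&(P[...,1]*1e3>a)&(P[...,1]*1e3<b)))
print('red',r(P,(P[...,2]>.11)&(P[...,2]<.14)&(P[...,0]>.45)&(P[...,0]<.6)&(abs(P[...,1]+.08)<.03)))
"
```

```text
time: 6.07
eef_pos: [0.4877, -0.0819, 0.0777]
eef_rot: [3.141, 0.0, -0.024]
ft_force: [0.3, 0.7, -2.6]
gripper_width: 0.03
gripper_force: 30.0
time: 6.23
eef_pos: [0.4876, -0.0796, 0.0776]
eef_rot: [-3.141, 0.001, -0.023]
ft_force: [-0.6, -0.1, -2.3]
gripper_width: 0.0298
gripper_force: 30.0
t 6.28 pos [ 0.4874 -0.0787  0.0776] rot [-1.7998e+02  6.0000e-02 -1.2200e+00] F [ 0.9  1.  -2. ] w 0.0298 | shift(tool now) [ 0.0025 -0.0008  0.0026] rotvec [-0.02  0.06 -0.32] shift(after turn) [ 0.0025 -0.0007  0.0026]
(array([588.3, -20.7,  19.7,  31.1,   1.3]), 6352)
(array([587.7, -58.2,  19.2,  30.1,   1. ]), 5873)
(array([586.7, -99.3,  30.3,  17.9,  88.9]), 5535)
(array([ 585.8, -144.2,   31.5,   18.8,   85. ]), 6046)
red (array([513.2, -81.8,  49.6,  76.3,  73.6]), 21690)
```

View pics/w2.png

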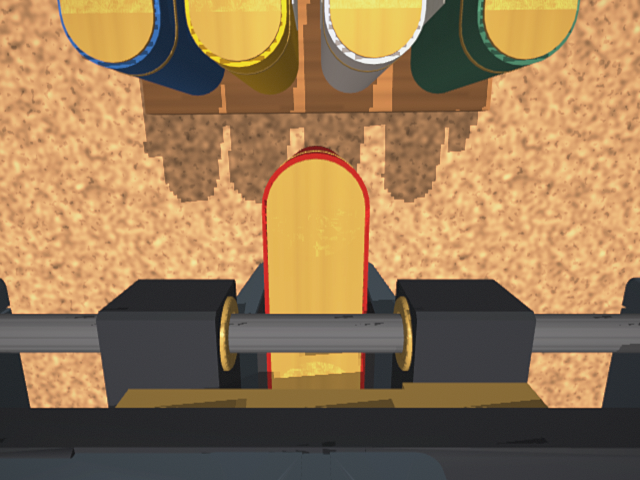

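The wrist view shows the red nose at (317,150), held straight, facing the gap between yellow (238) and white (373). The wrist measurement gives yellow y = -58.2 and white y = -99.3. I'll lower the tin to just above floor level and advance to near contact.

```bash
python3 -m jog '[{"travel":[0,0,0.01],"rot":[0,0,-0.3],"grip":0.1},{"travel":[0,0,0.01],"rot":[0,0,0],"grip":0.1},{"travel":[0.006,0,0],"rot":[0,0,0],"grip":0.1},{"travel":[0.006,0,0],"rot":[0,0,0],"grip":0.1},{"travel":[0.006,0,0],"rot":[0,0,0],"grip":0.1},{"travel":[0.006,0,0],"rot":[0,0,0],"grip":0.1},{"travel":[0.003,0,0],"rot":[0,0,0],"grip":0.1},{"travel":[0,0,0],"rot":[0,0,0],"grip":0.1}]'
python3 -m jog '[{"travel":[0.003,0,0],"rot":[0,0,0],"grip":0.1},{"travel":[0.003,0,0],"rot":[0,0,0],"grip":0.1},{"travel":[0.003,0,0],"rot":[0,0,0],"grip":0.1},{"travel":[0,0,0],"rot":[0,0,0],"grip":0.1}]'
python3 -c "
from h import *
go([.5635,-.082,.057],-0.9)"
```

```text
time: 7.0
eef_pos: [0.5164, -0.0789, 0.0582]
eef_rot: [3.141, -0.001, -0.013]
ft_force: [1.0, -0.2, -2.0]
gripper_width: 0.0299
gripper_force: 30.0
time: 7.33
eef_pos: [0.5248, -0.0791, 0.058]
eef_rot: [3.142, -0.0, -0.013]
ft_force: [1.2, 1.2, -1.5]
gripper_width: 0.0302
gripper_force: 30.0
t 7.33 pos [ 0.5248 -0.0791  0.058 ] rot [ 1.8e+02 -2.0e-02 -7.7e-01] F [ 1.2  1.2 -1.5] w 0.0302 | shift(tool now) [0.0388 0.0024 0.001 ] rotvec [ 0.   -0.02  0.13] shift(after turn) [0.0388 0.0023 0.001 ]
```

```bash
python3 -m jog '[{"travel":[0.003,0.0003,0],"rot":[0,0,0],"grip":0.1},{"travel":[0.003,0.0003,0],"rot":[0,0,0],"grip":0.1},{"travel":[0.003,0.0003,0],"rot":[0,0,0],"grip":0.1},{"travel":[0,0,0],"rot":[0,0,0],"grip":0.1}]'
python3 -m jog '[{"travel":[0.002,0.0003,0],"rot":[0,0,0],"grip":0.1},{"travel":[0.002,0.0003,0],"rot":[0,0,0],"grip":0.1},{"travel":[0.002,0.0003,0],"rot":[0,0,0],"grip":0.1}]'
python3 -m jog '[{"travel":[0.002,0.0003,0],"rot":[0,0,0],"grip":0.1},{"travel":[0.002,0.0003,0],"rot":[0,0,0],"grip":0.1},{"travel":[0.002,0.0003,0],"rot":[0,0,0],"grip":0.1}]'
```

```text
time: 7.67
eef_pos: [0.534, -0.0802, 0.0581]
eef_rot: [3.141, -0.001, -0.014]
ft_force: [-0.1, -0.2, -2.7]
gripper_width: 0.0303
gripper_force: 30.0
time: 7.92
eef_pos: [0.5394, -0.081, 0.0579]
eef_rot: [-3.142, 0.0, -0.014]
ft_force: [-1.0, -0.2, -1.4]
gripper_width: 0.0299
gripper_force: 30.0
time: 8.17
eef_pos: [0.5454, -0.082, 0.0579]
eef_rot: [-3.142, -0.0, -0.013]
ft_force: [0.3, 1.2, -2.0]
gripper_width: 0.0298
gripper_force: 30.0
```

```bash
python3 -m jog '[{"travel":[0.002,0.0002,0],"rot":[0,0,0],"grip":0.1},{"travel":[0.002,0.0002,0],"rot":[0,0,0],"grip":0.1},{"travel":[0.002,0.0002,0],"rot":[0,0,0],"grip":0.1},{"travel":[0.002,0,0],"rot":[0,0,0],"grip":0.1}]'
python3 -m jog '[{"travel":[0.002,0,0],"rot":[0,0,0],"grip":0.1},{"travel":[0.002,0,0],"rot":[0,0,0],"grip":0.1},{"travel":[0.002,0,0],"rot":[0,0,0],"grip":0.1},{"travel":[0,0,0],"rot":[0,0,0],"grip":0.1}]'
python3 -c "
from h import *
shot('wrist','w3');go([.5635,-.082,.057],-0.9)"
```

```text
time: 8.5
eef_pos: [0.5534, -0.0827, 0.058]
eef_rot: [3.142, -0.0, -0.014]
ft_force: [-0.2, 0.2, -2.6]
gripper_width: 0.03
gripper_force: 30.0
time: 8.83
eef_pos: [0.5596, -0.0828, 0.058]
eef_rot: [3.142, -0.0, -0.013]
ft_force: [0.3, 0.1, -1.8]
gripper_width: 0.0301
gripper_force: 30.0
t 8.88 pos [ 0.5595 -0.0828  0.058 ] rot [ 1.8e+02 -2.0e-02 -7.7e-01] F [ 0.1  0.1 -2.8] w 0.0295 | shift(tool now) [ 0.004  -0.0008  0.001 ] rotvec [ 0.   -0.02  0.13] shift(after turn) [ 0.004  -0.0009  0.001 ]
```

View pics/w3.png

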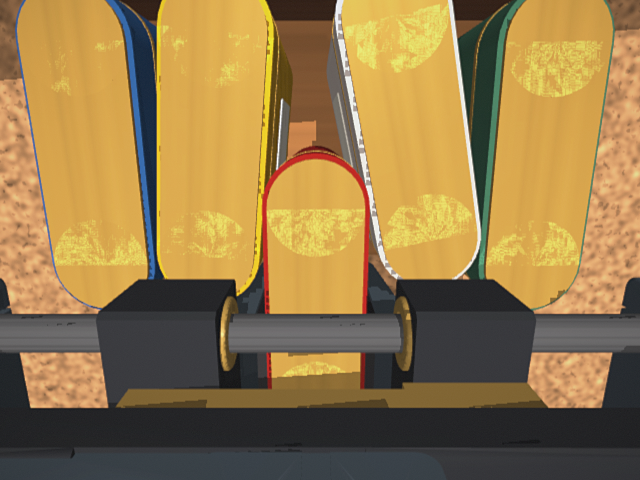

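The wrist view shows the red nose at (317,150), between yellow (upright and straight) and white (yawed a few degrees, its front pressed against green). Forces are low and the fingers are just short of the neighbours' fronts. I'll set the tin down on the floor and release.

```bash
python3 -m jog '[{"travel":[0,0,0.001],"rot":[0,0,0],"grip":0.1},{"travel":[0,0,0],"rot":[0,0,0],"grip":0.1},{"travel":[0,0,0],"rot":[0,0,0],"grip":0.1}]'
python3 -m jog '[{"travel":[0,0,0.001],"rot":[0,0,0],"grip":0.1},{"travel":[0,0,0],"rot":[0,0,0],"grip":0.1},{"travel":[0,0,0],"rot":[0,0,0],"grip":0.1}]'
python3 -m jog '[{"travel":[0,0,0.001],"rot":[0,0,0],"grip":0.1},{"travel":[0,0,0],"rot":[0,0,0],"grip":0.1},{"travel":[0,0,0],"rot":[0,0,0],"grip":0.1}]'
```

```text
time: 9.13
eef_pos: [0.5591, -0.0828, 0.0569]
eef_rot: [-3.142, 0.0, -0.014]
ft_force: [0.4, -0.5, -2.4]
gripper_width: 0.0299
gripper_force: 30.0
time: 9.38
eef_pos: [0.5591, -0.0828, 0.0559]
eef_rot: [-3.142, 0.0, -0.013]
ft_force: [0.2, -0.8, -2.1]
gripper_width: 0.0296
gripper_force: 30.0
time: 9.63
eef_pos: [0.5592, -0.0828, 0.0549]
eef_rot: [3.142, -0.0, -0.014]
ft_force: [0.6, -0.1, -1.7]
gripper_width: 0.03
gripper_force: 30.0
```

```bash
python3 -m jog '[{"travel":[0,0,0.0007],"rot":[0,0,0],"grip":0.1},{"travel":[0,0,0],"rot":[0,0,0],"grip":0.2},{"travel":[0,0,0],"rot":[0,0,0],"grip":0.45},{"travel":[0,0,0],"rot":[0,0,0],"grip":0.6},{"travel":[0,0,0],"rot":[0,0,0],"grip":0.6},{"travel":[0,0,0],"rot":[0,0,0],"grip":0.6}]'
python3 -m jog '[{"travel":[-0.005,0,0],"rot":[0,0,0],"grip":0.6},{"travel":[-0.01,0,0],"rot":[0,0,0],"grip":0.6},{"travel":[-0.015,0,0],"rot":[0,0,0],"grip":0.6},{"travel":[-0.015,0,0],"rot":[0,0,0],"grip":0.6},{"travel":[-0.01,0,0],"rot":[0,0,0],"grip":0.6},{"travel":[0,0,0],"rot":[0,0,0],"grip":0},{"travel":[0,0,0],"rot":[0,0,0],"grip":0},{"travel":[0,0,0],"rot":[0,0,0],"grip":0},{"travel":[0,0,0],"rot":[0,0,0],"grip":0},{"travel":[0,0,0],"rot":[0,0,0],"grip":0},{"travel":[0,0,0],"rot":[0,0,0],"grip":0},{"travel":[0,0,0],"rot":[0,0,0],"grip":0}]'
python3 -c "
from h import *
shot('wrist','w4');go([.51,-.082,.053],-0.9)"
```

```text
time: 10.13
eef_pos: [0.5592, -0.0828, 0.0542]
eef_rot: [3.142, 0.0, -0.013]
ft_force: [0.8, -0.6, -0.2]
gripper_width: 0.0532
gripper_force: 0.0
time: 11.13
eef_pos: [0.5044, -0.082, 0.0542]
eef_rot: [3.142, -0.0, -0.013]
ft_force: [-0.5, -0.3, -0.5]
gripper_width: 0.0104
gripper_force: 0.0
t 11.18 pos [ 0.5044 -0.082   0.0542] rot [-180.      0.     -0.77] F [-1.1 -0.1  0. ] w 0.0068 | shift(tool now) [ 0.0056 -0.0001  0.0012] rotvec [-0.    0.    0.13] shift(after turn) [ 0.0056 -0.0001  0.0012]
```

View pics/w4.png

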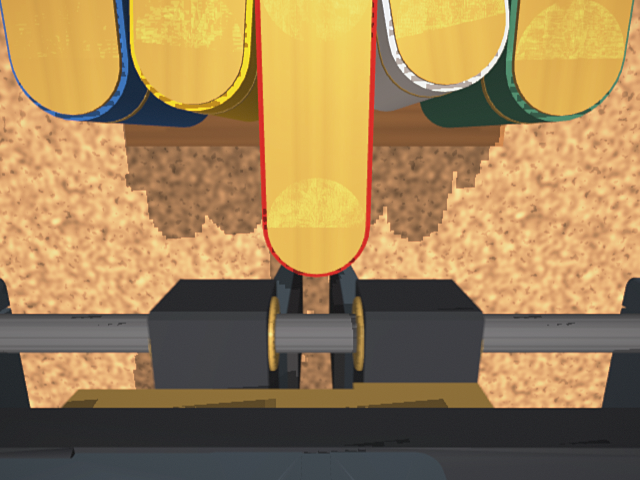

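The wrist view shows the red tin standing straight, its rear end at (317,275), centred ahead of the nearly closed fingers. I'll push at mid-height.

```bash
python3 -m jog '[{"travel":[0,0,0],"rot":[0,0,0],"grip":0},{"travel":[0.005,0,0],"rot":[0,0,0],"grip":0},{"travel":[0.003,0,0],"rot":[0,0,0],"grip":0},{"travel":[0.003,0,0],"rot":[0,0,0],"grip":0},{"travel":[0.003,0,0],"rot":[0,0,0],"grip":0},{"travel":[0.003,0,0],"rot":[0,0,0],"grip":0}]'
python3 -m jog '[{"travel":[0.002,0,0],"rot":[0,0,0],"grip":0},{"travel":[0.002,0,0],"rot":[0,0,0],"grip":0},{"travel":[0.002,0,0],"rot":[0,0,0],"grip":0},{"travel":[0.002,0,0],"rot":[0,0,0],"grip":0}]'
python3 -m jog '[{"travel":[0.002,0,0],"rot":[0,0,0],"grip":0},{"travel":[0.002,0,0],"rot":[0,0,0],"grip":0},{"travel":[0.002,0,0],"rot":[0,0,0],"grip":0},{"travel":[0.002,0,0],"rot":[0,0,0],"grip":0}]'
python3 -m jog '[{"travel":[0.002,0,0],"rot":[0,0,0],"grip":0},{"travel":[0.002,0,0],"rot":[0,0,0],"grip":0},{"travel":[0.002,0,0],"rot":[0,0,0],"grip":0},{"travel":[0.001,0,0],"rot":[0,0,0],"grip":0}]'
```

```text
time: 11.68
eef_pos: [0.5214, -0.0822, 0.0542]
eef_rot: [-3.142, 0.0, -0.013]
ft_force: [-2.4, -0.4, 1.3]
gripper_width: 0.0002
gripper_force: 0.9
time: 12.02
eef_pos: [0.5293, -0.0824, 0.0542]
eef_rot: [-3.142, 0.0, -0.013]
ft_force: [-0.8, -0.2, 1.0]
gripper_width: 0.0003
gripper_force: 0.6
time: 12.35
eef_pos: [0.5374, -0.0825, 0.0542]
eef_rot: [-3.142, 0.0, -0.013]
ft_force: [-1.9, 0.4, -0.2]
gripper_width: 0.0002
gripper_force: 0.5
time: 12.68
eef_pos: [0.5445, -0.0826, 0.0543]
eef_rot: [3.142, -0.0, -0.013]
ft_force: [-1.2, -0.0, 0.1]
gripper_width: 0.0004
gripper_force: 0.5
```

```bash
python3 -m jog '[{"travel":[0.002,0,0],"rot":[0,0,0],"grip":0},{"travel":[0.002,0,0],"rot":[0,0,0],"grip":0},{"travel":[0.002,0,0],"rot":[0,0,0],"grip":0},{"travel":[0.002,0,0],"rot":[0,0,0],"grip":0}]'
python3 -m jog '[{"travel":[0.001,0,0],"rot":[0,0,0],"grip":0},{"travel":[0.001,0,0],"rot":[0,0,0],"grip":0},{"travel":[0.001,0,0],"rot":[0,0,0],"grip":0}]'
python3 -m jog '[{"travel":[0.001,0,0],"rot":[0,0,0],"grip":0},{"travel":[0.001,0,0],"rot":[0,0,0],"grip":0}]'
python3 -c "
from h import *
shot('wrist','w5');go([.57,-.083,.054],-0.9)"
```

```text
time: 13.02
eef_pos: [0.5524, -0.0827, 0.0543]
eef_rot: [3.142, -0.0, -0.014]
ft_force: [-1.1, -1.0, 0.3]
gripper_width: 0.0007
gripper_force: 0.5
time: 13.27
eef_pos: [0.5553, -0.0827, 0.0543]
eef_rot: [-3.142, -0.0, -0.013]
ft_force: [-0.1, -0.6, 0.2]
gripper_width: 0.0
gripper_force: 0.5
time: 13.43
eef_pos: [0.5573, -0.0827, 0.0542]
eef_rot: [-3.142, -0.0, -0.014]
ft_force: [-1.3, -0.2, 0.6]
gripper_width: 0.0006
gripper_force: 0.5
t 13.48 pos [ 0.5575 -0.0828  0.0543] rot [ 1.8e+02 -1.0e-02 -7.7e-01] F [-0.1 -0.6 -0.6] w 0.0006 | shift(tool now) [0.0125 0.0001 0.0003] rotvec [ 0.   -0.01  0.13] shift(after turn) [0.0125 0.     0.0003]
```

View pics/w5.png

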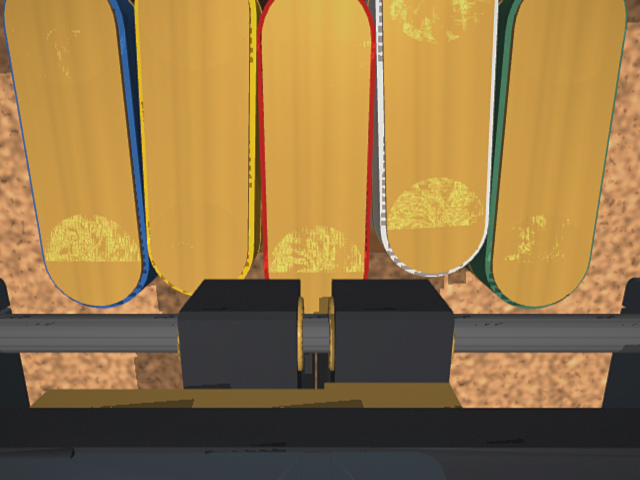

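The wrist view shows all five tins parallel and upright, with red central (column 317) and white shifted slightly deeper. I'll keep feeling for the board.

```bash
for i in 1; do python3 -m jog '[{"travel":[0.001,0,0],"rot":[0,0,0],"grip":0},{"travel":[0.001,0,0],"rot":[0,0,0],"grip":0},{"travel":[0,0,0],"rot":[0,0,0],"grip":0}]' | grep -E 'pos|force: \['; done
python3 -m jog '[{"travel":[0.001,0,0],"rot":[0,0,0],"grip":0},{"travel":[0.001,0,0],"rot":[0,0,0],"grip":0},{"travel":[0,0,0],"rot":[0,0,0],"grip":0}]' | grep -E 'pos|force: \['
```

```text
eef_pos: [0.5594, -0.0828, 0.0543]
ft_force: [-0.2, 0.4, -0.6]
eef_pos: [0.5614, -0.0828, 0.0543]
ft_force: [0.3, -0.5, 0.1]
```

```bash
python3 -m jog '[{"travel":[0.001,0,0],"rot":[0,0,0],"grip":0},{"travel":[0.001,0,0],"rot":[0,0,0],"grip":0}]' | grep -E 'pos|force: \['
```

```text
eef_pos: [0.5632, -0.0828, 0.0542]
ft_force: [-1.4, -0.4, -0.2]
```

```bash
python3 -m jog '[{"travel":[0.0007,0,0],"rot":[0,0,0],"grip":0},{"travel":[0.0007,0,0],"rot":[0,0,0],"grip":0}]' | grep -E 'pos|force: \['
python3 -m jog '[{"travel":[0.0007,0,0],"rot":[0,0,0],"grip":0},{"travel":[0.0007,0,0],"rot":[0,0,0],"grip":0}]' | grep -E 'pos|force: \['
```

```text
eef_pos: [0.5646, -0.0828, 0.0542]
ft_force: [-1.7, -0.4, 1.1]
eef_pos: [0.5661, -0.0829, 0.0542]
ft_force: [-0.8, -0.5, 0.2]
```

```bash
python3 -m jog '[{"travel":[0.0007,0,0],"rot":[0,0,0],"grip":0},{"travel":[0.0007,0,0],"rot":[0,0,0],"grip":0}]' | grep -E 'pos|force: \['
```

```text
eef_pos: [0.5674, -0.0829, 0.0542]
ft_force: [-1.4, 0.3, 0.4]
```

```bash
python3 -m jog '[{"travel":[0.0007,0,0],"rot":[0,0,0],"grip":0},{"travel":[0.0007,0,0],"rot":[0,0,0],"grip":0}]' | grep -E 'pos|force: \['
```

```text
eef_pos: [0.5689, -0.0829, 0.0543]
ft_force: [-0.6, -0.7, -0.4]
```

```bash
python3 -m jog '[{"travel":[0.0006,0,0],"rot":[0,0,0],"grip":0},{"travel":[0.0006,0,0],"rot":[0,0,0],"grip":0}]' | grep -E 'pos|force: \['
```

```text
eef_pos: [0.5701, -0.0829, 0.0542]
ft_force: [-1.8, -1.2, -0.5]
```

```bash
python3 -m jog '[{"travel":[0.0006,0,0],"rot":[0,0,0],"grip":0},{"travel":[0.0006,0,0],"rot":[0,0,0],"grip":0}]' | grep -E 'pos|force: \['
```

```text
eef_pos: [0.5712, -0.083, 0.0542]
ft_force: [-0.3, -0.6, 0.5]
```

```bash
python3 -m jog '[{"travel":[0.0006,0,0],"rot":[0,0,0],"grip":0},{"travel":[0.0006,0,0],"rot":[0,0,0],"grip":0}]' | grep -E 'pos|force: \['
```

```text
eef_pos: [0.5725, -0.0829, 0.0542]
ft_force: [-0.9, -0.6, 0.4]
```

```bash
python3 -m jog '[{"travel":[0.0006,0,0],"rot":[0,0,0],"grip":0},{"travel":[0.0006,0,0],"rot":[0,0,0],"grip":0}]' | grep -E 'pos|force: \['; python3 - <<'E'
from h import *
P=cloud('top0')
# profile through board top near middle, rack frame x
for u in (362,):
    print([(round(float(a[0])*1000,1),round(float(a[2])*1000,1)) for a in P[174:192,u]])
P=cloud('w5'); s=state(); print(np.round(s['ft_force'],2))
E
```

```text
eef_pos: [0.5726, -0.0829, 0.054]
ft_force: [-9.7, -0.1, 5.3]
[(717.4, -4.2), (715.1, -3.6), (713.0, -4.1), (710.2, -0.7), (700.2, 43.5), (698.3, 42.5), (696.8, 38.9), (686.6, 86.3), (684.4, 87.5), (682.4, 87.2), (680.0, 89.3), (678.8, 84.5), (679.2, 69.8), (679.7, 54.0), (679.3, 43.4), (679.5, 29.1), (678.7, 20.4), (678.3, 9.4)]
[-9.73 -0.09  5.3 ]
```

The tip stopped at x = 0.5726 with the force at about 10 N. That matches the board face seen at x ≈ 0.679. I'll hold briefly and then back away straight.

```bash
python3 -m jog '[{"travel":[0.0002,0,0],"rot":[0,0,0],"grip":0},{"travel":[0,0,0],"rot":[0,0,0],"grip":0},{"travel":[0,0,0],"rot":[0,0,0],"grip":0},{"travel":[0,0,0],"rot":[0,0,0],"grip":0}]'
python3 -m jog '[{"travel":[-0.002,0,0],"rot":[0,0,0],"grip":0},{"travel":[-0.005,0,0],"rot":[0,0,0],"grip":0},{"travel":[-0.01,0,0],"rot":[0,0,0],"grip":0},{"travel":[-0.02,0,0],"rot":[0,0,0],"grip":0},{"travel":[-0.02,0,0],"rot":[0,0,0],"grip":0},{"travel":[-0.01,0,-0.02],"rot":[0,0,0],"grip":0},{"travel":[0,0,-0.03],"rot":[0,0,0],"grip":0},{"travel":[0,0,-0.03],"rot":[0,0,0],"grip":0},{"travel":[0,0,-0.03],"rot":[0,0,0],"grip":0},{"travel":[0,0,-0.03],"rot":[0,0,0],"grip":0},{"travel":[0,0,0],"rot":[0,0,0],"grip":0}]'
python3 - <<'E'
from h import *
shot('wrist','w6'); shot('top','top6')
P=cloud('w6')
z=P[...,2]; m=((z>.095)&(z<.112)&(P[...,0]>.55)&(P[...,0]<.69)).astype(np.uint8)
n,l,s,c=cv2.connectedComponentsWithStats(cv2.erode(m,np.ones((3,3))))
for i in range(1,n):
    if s[i,4]>300:
        Q=P[l==i]; print(s[i,4],cv2.minAreaRect((Q[:,:2]*1000).astype(np.float32)),Q[:,2].min(),Q[:,2].max())
a=cv2.imread('pics/w6.png'); b=cv2.imread('pics/top6.png')[165:255,305:425]
cv2.imwrite('pics/f.png',np.vstack([cv2.resize(a,(400,300)),cv2.resize(b,(400,300),interpolation=cv2.INTER_CUBIC)]))
E
```

```text
time: 15.82
eef_pos: [0.5726, -0.0829, 0.0539]
eef_rot: [-3.141, 0.002, -0.013]
ft_force: [-8.2, 0.2, 4.8]
gripper_width: 0.0004
gripper_force: 4.2
time: 16.73
eef_pos: [0.5088, -0.0826, 0.1995]
eef_rot: [3.14, -0.008, -0.014]
ft_force: [0.9, -1.1, 1.5]
gripper_width: 0.0005
gripper_force: 0.0
30425 ((615.8817138671875, -83.37403106689453), (155.02316284179688, 75.0172119140625), 89.01316833496094) 0.0950049512681555 0.10564802186029815
```

View pics/f.png

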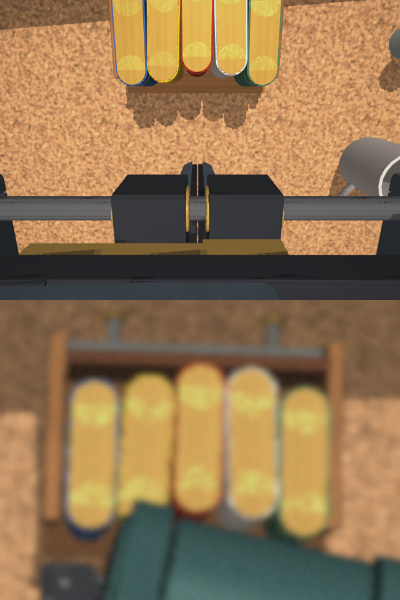

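The picture shows five upright, parallel tins with red in the middle, its nose at the backboard. The arm is clear, so I'm handing in the job.

```bash
python3 -c "
from plant import *
print(sign_off())"
```

```text
the job is handed in; nothing more can be done
None
```

The red tin stands upright in the middle of the row with two tins on either side, pressed against the backboard with about 8–10 N; the job is handed in, and no verdict came back.

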